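# Open the ratchet stop of a jar rack

### The job

Open up the spice-jar rack: press down the orange release on the sliding jaw so that its ratchet lets go and, keeping it pressed, push the jaw back along its bar, away from the jars, fully home against the far end plate. Then take the hand clear. Only press and push: leave the three spice jars standing where they are, do not pick anything up, and do not disturb the glass and the tin at its two ends.

Things in the scene. Friction and masses are not known exactly. Their poses are not given: they have to be found in the camera images.
- rack: Fixed jar rack: white tray 90 (rack x) by 340 (rack y) mm, 10 thick; origin at centre of underside, z up, turned up to 12 degrees from rack y = world y. A toothed bar runs along rack y at rack x +29 mm, 26-46 mm above the table. End plates 10 mm thick: jars' end at rack y -170 to -160 mm, 78 mm high; far end, which the jaw must reach, at rack y +160 to +170 mm, 52 mm high.
- jaw (a joint): Slide of the grey jaw along the bar, m: 0 = nearest the jars, 0.107 = fully back against the far end plate; grows along rack +y; starts at 0 to 0.06. It glides easily (about 1 N at 0.04 m/s). The ratchet (8 mm pitch) lets it go towards the jars but not back unless the release is held down; let go between two teeth it settles back, at most 8 mm, on to the next one.
- release (a joint): Travel of the orange release, m: 0 = up, 0.010 = fully down at its stop. Spring: 3 N to start, 5.5 N fully down; springs up when let go. The ratchet is free from about 0.005 on; 0.008 to 0.009 is a good depth to hold while pushing. A fingertip pressing it also drags the jaw along by friction, either way, so lift straight off at the end.
- release_top (a point): Centre of the top of the orange release, a pad 36 (rack x) by 42 (rack y) mm, 62 mm above the table when up; moves with the jaw and sinks when pressed. It lies mid-pocket in the jaw: the fin's face is 25 mm along rack +y, the jaw's face plate 25 mm along rack -y. The jaw's body under it is 50 mm above the table.
- fin_face (a point): On the jaw's upright fin (10 mm thick, 86 wide in rack x, top 96 mm above the table): middle of the face towards the release, 78 mm above the table, looking along rack -y. A fingertip standing on the release pushes the jaw back by bearing on it. The jaw is 70 mm long; its face plate at the jars' side is 10 mm thick, top 84 mm above the table; the 50 mm pocket is open at both sides.
- jar_a: Spice jar with black cap, 41 mm across, 105 mm high, 0.11 kg, loose, standing on the tray next to the end plate at the jars' end; origin at the centre of its underside.
- jar_b: Spice jar with dark cap, 41 mm across, 105 mm high, loose, the middle of the three on the tray; origin at the centre of its underside.
- jar_c: Spice jar with dark cap, 41 mm across, 105 mm high, loose, the one of the three nearest the jaw; origin at the centre of its underside.
- glass: Clear drinking glass, 82 mm across, 86 mm high, loose on the table (centre) 55 to 80 mm beyond the rack's far end plate; origin at the centre of its underside.
- tin: Food tin, 75 mm across, 58 mm high, loose on the table (centre) 50 to 65 mm beyond the rack's end plate at the jars' end; origin at the centre of its underside.

How it is judged:
On the way, in this order (a step that is already met when the one before it is completed fails the run):
1. the release is pressed down by the fingers far enough to free the ratchet (value of joint release above 0.0052 m and contact force between the fingers and release above 1 N), for 0.1 s.
2. the jaw is pushed fully back (value of joint jaw above 0.102 m), for 0.1 s.
At the end, for the whole second after the job is handed in: The jaw rests within 5 mm of the fully back end of its travel; the three jars stand upright on the tray, and they, the glass and the tin are within 30 mm of where they were (value of joint jaw above 0.102 m and velocity of joint jaw below 0.01 m/s and angle between each of jar_a, jar_b, jar_c's own z axis and vertical below 0.1 rad and distance of each of jar_a, jar_b, jar_c, glass, tin from where it was at the start of the episode below 0.03 m); the robot touches nothing.
It fails at once if a jar, the glass or the tin is knocked over, lifted, carried or pushed more than 30 mm away (distance of any of jar_a, jar_b, jar_c, glass, tin from where it was at the start of the episode above 0.03 m or height (world z) of any of jar_a, jar_b, jar_c above 0.025 m or height (world z) of any of glass, tin above 0.015 m or angle between any of jar_a, jar_b, jar_c's own z axis and vertical above 0.5 rad).
It also fails if it takes over 32 s, if anything falls off the work surface, if the arm or the gripper's body presses on something with over 40 N, if the wrist force passes 120 N, or if a joint passes its speed limit or range.

### The arm

A 6-joint arm with a two-finger parallel gripper is mounted at the origin on the work surface; the furniture and walls round the work are solid. World frame = base frame: x ahead of the robot, y to its left, z up, the work surface at z = 0. Lengths are in m, angles in rad, forces in N, time in s.
With the tool pointing down it reaches from about 0.2 to 0.875 m from the base axis. Payload 3.4 kg.
Tool frame: the origin (TCP) lies on the centre line of the jaws, within the pads' length; the fingertips stand 14 mm ahead of it and the grasp point (between the pads) lies 5 mm behind it; z points along the fingers, y is the direction in which the jaws open and shut (so a half turn about z gives the same grasp; the last joint's range is limited). The gripper opens to 94 mm and grips with 3 to 60 N. Pads are 16 mm wide; open, the fingers measure 119 mm over their backs; the gripper's body (75 mm by 177 mm) begins 78 mm behind the grasp point.
Start: joints at [0.995, 0.276, 1.505, -0, 1.361, -0.121], TCP at [0.253, 0.517, 0.219] pointing down, gripper open.
Joint ranges: [-2.89, 2.89], [-0.75, 2.08], [0.22, 2.7], [-1.18, 4.32], [0.11, 2.71], [-2.7, 2.7]. Speed limits (rad/s): [2.57, 2.57, 3.14, 3.14, 3.14, 3.14].

### API

Orientations are given as a unit quaternion [x, y, z, w].
In Python, from cell import manip, camera gives the robot as it stands.
- The arm moves only by the tool play_rows, never from a script. Its argument "rows" is a list of rows, each a list of 5 numbers: the shift along the tool's x, y, z in units of 25 mm (1.0 is 25 mm), then the turn about the tool's z in degrees, then the opening, from 0 (shut) to 1 (fully open). A call has exactly 8 rows; each row shifts and turns the commanded pose from where the row before left it, along the tool's axes as they then stand; what a row does not reach is not made up. A row lasts 1/10 s, in which the tool goes at most 50 mm and 8.59 degrees, less where a joint would pass 70% of its speed; a pose out of reach is approached as far as the arm can. A call is refused whole if a number of a shift passes 1 or a number of a turn 8.59, either way. A call with a gripper value outside its range is refused whole. The fingers move at their own pace and stop on an object; the grip force is fixed at half the most. Time passes only in rows, so rows that do not move let the fingers close, or fill a call up. It gives the time, the measured TCP pose, the force and the opening at its end, in the units of the state.
- manip.get_obs(): the state, without advancing time (a new reading comes with each control period).
- camera(name): name is "scene" or "top" or "wrist"; returns a dict with "color" (480x640x3 uint8, blue, green, red), "fx", "fy", "cx", "cy" (pixels), "pose" (4x4, takes a point from camera to world coordinates); the wrist camera has in their place "tool_from_camera" (4x4, takes a point from camera to tool coordinates, whose origin is the TCP and whose axes are the flange's). Camera axes: x right, y down, z forward; pixel columns grow to the right and rows downward; lengths in m; the calibration is good to about 2 mm. A picture is of the moment at which its call begins: read the wrist's pose just before it. There is no depth.
- manip.close_job(): hands the job in, once; it reports no verdict.
The state is a dict: "t": time; "joint_pos": joint angles; "joint_velocities": joint speeds; "tau": joint torques, N m; "eef_pos": TCP position; "tcp_rot": TCP orientation; "force": force on the tool from outside, world axes, zero at the start; "moment": the same for the moment, N m; "width": opening from 0.0 (shut) to 1.0 (fully open).
Only numpy, scipy, OpenCV 4.12 (cv2) and the standard library are available. Lean on these libraries where they do the work, as an engineer would, in place of code of your own. Each camera call takes 0.05 s, during which the arm holds its last target. There are 200 camera calls.

## Working session

There is one attempt and no reset: what is moved stays moved. The work goes in short steps, Python scripts to look and compute and a tool call to move; the robot and the scene stay as the last step left them, time stands still between calls to the robot, and variables do not carry over. Pictures are saved under pics/ and viewed, about 8 in all and at most 12, crops included, and the job is handed in when it is done.

Besides the shell and the picture viewer there is one more tool, called after "Call:" by a JSON object that holds its "fn" and its "kwargs", one argument or row to a line. play_rows: Moves the arm, as the interface text tells. Its arguments: {"type":"object","properties":{"rows":{"type":"array","items":{"type":"array","items":{"type":"number"}}}},"required":["rows"]}

```bash
mkdir -p pics
python3 - <<'E'
from cell import manip,camera
import cv2,numpy as np
o=manip.get_obs();print({k:np.round(v,3).tolist() for k,v in o.items()})
for n in ("top","scene"):
    c=camera(n);cv2.imwrite(f"pics/{n}0.png",c["color"])
    np.savez(f"{n}0.npz",**c);print(n,c["fx"],c["fy"],c["cx"],c["cy"],np.round(c["pose"],3).tolist())
E
```

```text
{'t': 0.0, 'joint_pos': [0.995, 0.277, 1.506, -0.0, 1.361, -0.121], 'joint_velocities': [0.001, 0.001, 0.002, -0.001, -0.001, -0.0], 'tau': [-0.001, -40.46, -23.723, 0.07, 0.035, -0.0], 'eef_pos': [0.252, 0.516, 0.219], 'tcp_rot': [0.225, 0.974, -0.001, -0.0], 'force': [-0.611, -0.56, -0.178], 'moment': [-0.001, -0.007, -0.065], 'width': 0.998}
top 505.2395941773269 505.2395941773269 315.8132071103429 236.63371770569313 [[-0.016, -0.98, 0.197, 0.28], [-1.0, 0.014, -0.013, 0.033], [0.01, -0.197, -0.98, 1.043], [0.0, 0.0, 0.0, 1.0]]
scene 607.1010564667748 607.1010564667748 320.6224704773174 233.4190456679526 [[0.825, -0.418, 0.38, -0.009], [-0.565, -0.627, 0.536, -0.62], [0.014, -0.657, -0.754, 1.001], [0.0, 0.0, 0.0, 1.0]]
```

View pics/top0.png

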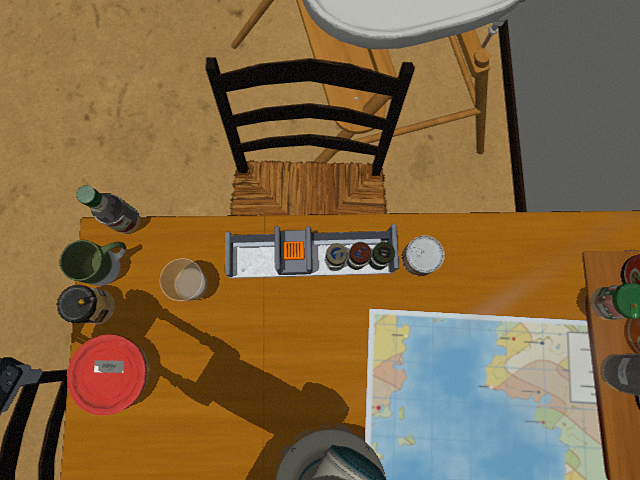

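View pics/scene0.png

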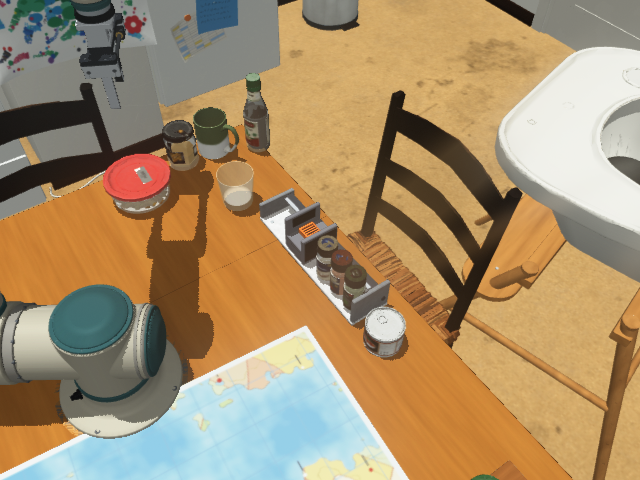

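Top view: orange release at about (293,250), with the fin on its left. The tray spans columns 226–397, the glass is at (184,280) and the tin at (425,255). The scene view shows the pad at (309,230).

```bash
cat > h.py <<'E'
import numpy as np,cv2
def ray(c,u,v):
    P=np.asarray(c["pose"]);d=P[:3,:3]@[(u-c["cx"])/c["fx"],(v-c["cy"])/c["fy"],1.];return P[:3,3],d/np.linalg.norm(d)
def plane(c,u,v,z):
    o,d=ray(c,u,v);return o+d*(z-o[2])/d[2]
def tri(rs):
    A=sum(np.eye(3)-np.outer(d,d) for o,d in rs);b=sum((np.eye(3)-np.outer(d,d))@o for o,d in rs);return np.linalg.solve(A,b)
def orange(img,roi):
    h=cv2.cvtColor(img,cv2.COLOR_BGR2HSV);m=cv2.inRange(h,(4,215,190),(16,255,255));k=np.zeros_like(m)
    x0,y0,x1,y1=roi;k[y0:y1,x0:x1]=m[y0:y1,x0:x1];return cv2.morphologyEx(k,cv2.MORPH_CLOSE,np.ones((5,5)))
E
python3 - <<'E'
from h import *
R={"top":(281,238,307,264),"scene":(290,215,325,240)}
rs=[]
for n in R:
    c=dict(np.load(n+"0.npz"));m=orange(c["color"],R[n]);p=cv2.findNonZero(m)
    M=cv2.moments(m,True);u,v=M["m10"]/M["m00"],M["m01"]/M["m00"];r=cv2.minAreaRect(p)
    print(n,M["m00"],u,v,r,plane(c,u,v,.062).round(4));rs.append(ray(c,u,v))
    if n=="top": 
        b=cv2.boxPoints(r);q=np.array([plane(c,*x,.062)[:2] for x in b]);print(q.round(3).tolist(),np.linalg.norm(np.diff(q,axis=0),axis=1))
print("tri",tri(rs).round(4))
c=dict(np.load("top0.npz"));im=c["color"]
# white tray near edge (lowest white pixel per column) at z=.01
h=cv2.cvtColor(im,cv2.COLOR_BGR2HSV);w=cv2.inRange(h,(0,0,170),(179,50,255));pts=[]
for u in list(range(238,274))+list(range(316,388)):
    v=np.where(w[240:290,u])[0]
    if len(v): pts.append(plane(c,u,240+v.max()+.5,.01)[:2])
l=cv2.fitLine(np.array(pts,np.float32),cv2.DIST_HUBER,0,.001,.001).ravel();print("near edge",l,"yaw deg",np.degrees(np.arctan(-l[0]/l[1])))
cv2.imwrite("pics/crop.png",cv2.resize(im[220:310,150:450],(800,240),interpolation=cv2.INTER_CUBIC))
E
```

```text
top 334.0 293.3293413173653 250.06586826347305 ((293.5, 250.0), (16.0, 19.0), 90.0) [0.4513 0.065  0.062 ]
[[0.468, 0.083], [0.467, 0.046], [0.435, 0.046], [0.436, 0.083]] [0.03753668 0.03199099 0.03729945]Traceback (most recent call last):
  File "<stdin>", line 6, in <module>
ZeroDivisionError: float division by zero
```

```bash
sed -i 's/(4,215,190),(16/(4,200,120),(16/' h.py
python3 - <<'E'
from h import *
R={"top":(281,238,307,264),"scene":(290,215,325,240)}
rs=[]
for n in R:
    c=dict(np.load(n+"0.npz"));x0,y0,x1,y1=R[n];im=c["color"]
    h=cv2.cvtColor(im,cv2.COLOR_BGR2HSV);print(h[(y0+y1)//2,(x0+x1)//2-8:(x0+x1)//2+8:2].tolist())
    m=orange(im,R[n]);p=cv2.findNonZero(m)
    M=cv2.moments(m,True);u,v=M["m10"]/M["m00"],M["m01"]/M["m00"];r=cv2.minAreaRect(p)
    print(n,M["m00"],u,v,r,plane(c,u,v,.062).round(4));rs.append(ray(c,u,v))
print("tri",tri(rs).round(4))
c=dict(np.load("top0.npz"));im=c["color"]
h=cv2.cvtColor(im,cv2.COLOR_BGR2HSV);w=cv2.inRange(h,(0,0,140),(179,50,255));pts=[]
for u in list(range(238,274))+list(range(316,388)):
    v=np.where(w[240:290,u])[0]
    if len(v): pts.append(plane(c,u,240+v.max()+.5,.01)[:2])
l=cv2.fitLine(np.array(pts,np.float32),cv2.DIST_HUBER,0,.001,.001).ravel();print("near edge",l,"yaw deg",np.degrees(np.arctan(-l[0]/l[1])))
cv2.imwrite("pics/crop.png",cv2.resize(im[215:305,210:450],(800,300),interpolation=cv2.INTER_CUBIC))
E
```

```text
[[15, 239, 208], [15, 245, 212], [10, 166, 86], [14, 241, 215], [15, 255, 214], [12, 215, 71], [15, 255, 248], [14, 247, 198]]
top 343.0 293.46938775510205 250.0262390670554 ((293.47076416015625, 249.973876953125), (17.084766387939453, 19.913738250732422), 86.8201675415039) [0.4514 0.0647 0.062 ]
[[11, 145, 120], [14, 187, 248], [14, 189, 248], [11, 181, 162], [11, 187, 165], [14, 190, 247], [10, 165, 110], [13, 191, 243]]Traceback (most recent call last):
  File "<stdin>", line 8, in <module>
ZeroDivisionError: float division by zero
```

```bash
sed -i 's/(4,200,120),(16/(4,130,90),(18/' h.py
python3 - <<'E'
from h import *
R={"top":(281,238,307,264),"scene":(296,218,322,239)}
rs=[]
for n in R:
    c=dict(np.load(n+"0.npz"));im=c["color"]
    m=orange(im,R[n]);p=cv2.findNonZero(m)
    M=cv2.moments(m,True);u,v=M["m10"]/M["m00"],M["m01"]/M["m00"];r=cv2.minAreaRect(p)
    print(n,M["m00"],u,v,r,cv2.boundingRect(m),plane(c,u,v,.062).round(4));rs.append(ray(c,u,v))
print("tri",tri(rs).round(4))
c=dict(np.load("top0.npz"));im=c["color"]
h=cv2.cvtColor(im,cv2.COLOR_BGR2HSV);w=cv2.inRange(h,(0,0,140),(179,50,255));pts=[]
for u in list(range(238,274))+list(range(316,388)):
    v=np.where(w[240:290,u])[0]
    if len(v): pts.append(plane(c,u,240+v.max()+.5,.01)[:2])
l=cv2.fitLine(np.array(pts,np.float32),cv2.DIST_HUBER,0,.001,.001).ravel();print("near edge",l,"yaw deg",np.degrees(np.arctan(-l[0]/l[1])))
cv2.imwrite("pics/crop.png",cv2.resize(im[215:305,210:450],(800,300),interpolation=cv2.INTER_CUBIC))
E
```

```text
top 389.0 293.254498714653 250.2853470437018 ((293.5, 250.0), (18.0, 21.0), 90.0) (283, 241, 22, 19) [0.4509 0.0651 0.062 ]
scene 220.0 308.4 229.0772727272727 ((311.3000183105469, 227.59999084472656), (12.074767112731934, 25.93838882446289), 63.43495178222656) (299, 218, 23, 20) [0.4498 0.0726 0.062 ]
tri [0.4475 0.0657 0.0706]
near edge [ 0.01292188 -0.9999165   0.40744674  0.06925664] yaw deg 0.74039
```

View pics/crop.png

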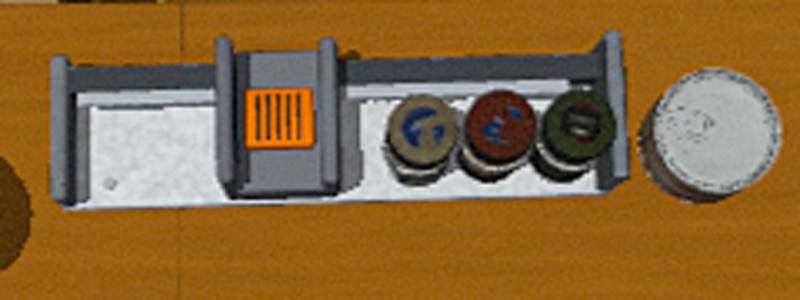

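Run:
```python
from h import *
c=dict(np.load("top0.npz"))
f=lambda u,v,z:plane(c,210+u/3.3333-.35,215+v/3.3333-.35,z)[:2]
im=c["color"];h=cv2.cvtColor(im,cv2.COLOR_BGR2HSV)
# near tray edge: wood (saturated) below, rack grey above: lowest low-sat pixel
pts=[]
for u in list(range(232,272))+list(range(314,390)):
    s=h[255:290,u,1].astype(int);v=np.where(s<110)[0]
    if len(v):pts.append((u,255+v.max()+.5))
print(pts[::8])
P=np.array([plane(c,u,v,.005)[:2] for u,v in pts],np.float32)
l=cv2.fitLine(P,cv2.DIST_HUBER,0,.001,.001).ravel();print(l,np.degrees(np.arctan(-l[0]/l[1])))
for n,a in {"tray corner L":(65,208,.005),"tray corner R":(610,191,.005),"endplate far top, near":(62,203,.052),"endplate top far":(58,57,.052),"jar plate top near":(620,180,.078),"jar plate top far":(613,33,.078),"fin top near":(230,195,.096),"fin top far":(223,40,.096),"faceplate near":(330,193,.084),"faceplate far":(328,40,.084),"bar L":(70,68,.046),"bar R":(600,42,.046),"jar c":(422,123,.105),"glass?":(20,220,0),"tin":(712,132,.058)}.items():print(n,f(*a).round(4))
```

```text
[(232, np.float64(277.5)), (240, np.float64(277.5)), (248, np.float64(277.5)), (256, np.float64(277.5)), (264, np.float64(277.5)), (314, np.float64(275.5)), (322, np.float64(275.5)), (330, np.float64(274.5)), (338, np.float64(274.5)), (346, np.float64(274.5)), (354, np.float64(274.5)), (362, np.float64(274.5)), (370, np.float64(273.5)), (378, np.float64(273.5)), (386, np.float64(273.5))]
[ 0.01385092 -0.9999041   0.4075724   0.01817442] 0.7936244
tray corner L [0.4068 0.1994]
tray corner R [ 0.4124 -0.1384]
endplate far top, near [0.404  0.1937]
endplate top far [0.4922 0.1977]
jar plate top near [ 0.4094 -0.1324]
jar plate top far [ 0.4965 -0.1324]
fin top near [0.4017 0.0918]
fin top far [0.4915 0.0957]
faceplate near [0.4035 0.0353]
faceplate far [0.4933 0.0353]
bar L [0.4866 0.1913]
bar R [ 0.4982 -0.1297]
jar c [ 0.4398 -0.0172]
glass? [0.4003 0.2279]
tin [ 0.44   -0.1919]
```

Measurements agree: the pad is at (0.451, 0.065), the rack yaw is about 1° and the rack length checks at 0.34 m. The fin's back is about 0.09 m from the end plate. I'll shut the fingers and turn tool y along rack y (−27°).

Call:
{"fn": "play_rows", "kwargs": {
  "rows": [
    [0, 0, 0, -6.75, 0],
    [0, 0, 0, -6.75, 0],
    [0, 0, 0, -6.75, 0],
    [0, 0, 0, -6.75, 0],
    [0, 0, 0, 0, 0],
    [0, 0, 0, 0, 0],
    [0, 0, 0, 0, 0],
    [0, 0, 0, 0, 0]
  ]
}}

```text
t: 0.9
eef_pos: [0.2526, 0.5165, 0.2194]
tcp_rot: [-0.008, 1.0, -0.0, -0.0]
force: [0.4, 0.1, -1.2]
width: 0.358
```

```bash
cat > st.py <<'E'
from cell import manip
import numpy as np,sys
from scipy.spatial.transform import Rotation as R
o=manip.get_obs();r=R.from_quat(o["tcp_rot"]).as_matrix();p=np.array(o["eef_pos"])
print("t",round(o["t"],2),"p",p.round(4),"F",np.round(o["force"],2),"w",round(o["width"],3),"ty ang",np.degrees(np.arctan2(r[1,1],r[0,1])).round(2))
if len(sys.argv)>3:
    g=np.array([float(x) for x in sys.argv[1:4]]);print("units",(r.T@(g-p)/.025).round(2))
E
python3 st.py 0.4506 0.073 0.12
```

```text
t 0.9 p [0.2526 0.5165 0.2194] F [ 0.4   0.12 -1.18] w 0.358 ty ang 90.89
units [ -7.65 -17.86   3.98]
```

Call:
{"fn": "play_rows", "kwargs": {
  "rows": [
    [-0.42, -1, 0, 0, 0],
    [-0.42, -1, 0, 0, 0],
    [-0.42, -1, 0, 0, 0],
    [-0.42, -1, 0, 0, 0],
    [-0.42, -1, 0, 0, 0],
    [-0.42, -1, 0, 0, 0],
    [-0.42, -1, 0, 0, 0],
    [-0.42, -1, 0, 0, 0]
  ]
}}

```text
t: 1.7
eef_pos: [0.3402, 0.317, 0.2196]
tcp_rot: [-0.008, 1.0, 0.0, 0.0]
force: [0.3, 0.2, 0.6]
width: 0.002
```

Call:
{"fn": "play_rows", "kwargs": {
  "rows": [
    [-0.42, -1, 0, 0, 0],
    [-0.42, -1, 0, 0, 0],
    [-0.42, -1, 0, 0, 0],
    [-0.42, -1, 0, 0, 0],
    [-0.42, -1, 0, 0, 0],
    [-0.42, -1, 0, 0, 0],
    [-0.42, -1, 0, 0, 0],
    [-0.42, -1, 0, 0, 0]
  ]
}}

```text
t: 2.5
eef_pos: [0.4275, 0.1184, 0.2197]
tcp_rot: [-0.008, 1.0, 0.0, 0.0]
force: [-0.7, -0.0, -0.4]
width: 0.004
```

```bash
python3 st.py 0.4506 0.073 0.12
```

```text
t 2.5 p [0.4275 0.1184 0.2197] F [-0.73 -0.02 -0.43] w 0.004 ty ang 90.89
units [-0.89 -1.83  3.99]
```

Call:
{"fn": "play_rows", "kwargs": {
  "rows": [
    [-0.3, -0.6, 0, 0, 0],
    [-0.3, -0.6, 0, 0, 0],
    [-0.29, -0.63, 0, 0, 0],
    [0, 0, 1, 0, 0],
    [0, 0, 1, 0, 0],
    [0, 0, 1, 0, 0],
    [0, 0, 0.8, 0, 0],
    [0, 0, 0, 0, 0]
  ]
}}

```text
t: 3.3
eef_pos: [0.448, 0.0739, 0.1223]
tcp_rot: [-0.008, 1.0, 0.0, -0.003]
force: [-0.0, 0.5, 0.6]
width: 0.002
```

```bash
python3 st.py 0.4506 0.073 0.12
python3 - <<'E'
from cell import camera
import cv2,numpy as np
w=camera("wrist")["color"];t=camera("top");s=camera("scene")["color"]
cv2.imwrite("pics/a.png",np.hstack([cv2.resize(w,(400,300)),cv2.resize(s[150:300,220:420],(400,300))]))
E
```

```text
t 3.3 p [0.448  0.0739 0.1223] F [-0.01  0.45  0.56] w 0.002 ty ang 90.9
units [-0.1  -0.04  0.09]
```

View pics/a.png

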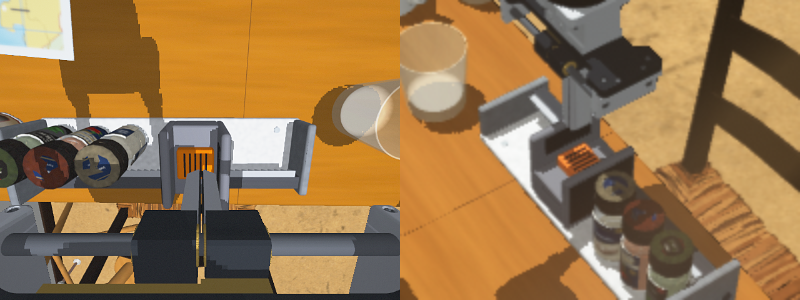

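Wrist view: the shut fingertips at about (200,180) stand in front of the orange pad (178–213, 148–175), nearer the fin. Cross-checking the pad extents from the wrist view.

Run:
```python
from h import *
from cell import manip,camera
from scipy.spatial.transform import Rotation as R
o=manip.get_obs();c=camera("wrist");T=np.eye(4);T[:3,:3]=R.from_quat(o["tcp_rot"]).as_matrix();T[:3,3]=o["eef_pos"]
c["pose"]=T@c["tool_from_camera"];m=orange(c["color"],(270,225,350,300));x,y,w,h=cv2.boundingRect(m);print(x,y,w,h)
for v in (y,y+h/2,y+h):
    vv=int(min(v,y+h-1));k=np.where(m[vv])[0]
    print(v,plane(c,k.min(),v,.062).round(4),plane(c,k.max()+1,v,.062).round(4))
# fingertip point projected
P=np.linalg.inv(c["pose"])
for q in ([0,0,.014],[0,.0125,.014],[0,-.0125,.014]):
    a=(P@T@np.r_[q,1])[:3];print(q,(c["fx"]*a[0]/a[2]+c["cx"]).round(1),(c["fy"]*a[1]/a[2]+c["cy"]).round(1))
```

```text
283 229 59 51
229 [0.4315 0.051  0.062 ] [0.4309 0.0868 0.062 ]
254.5 [0.4502 0.048  0.062 ] [0.4495 0.0895 0.062 ]
280 [0.4696 0.0498 0.062 ] [0.4692 0.0765 0.062 ]
[0, 0, 0.014] 319.6 285.7
[0, 0.0125, 0.014] 341.6 285.7
[0, -0.0125, 0.014] 297.6 285.7
```

Wrist: the pad is 42 × 38 mm, centre (0.4505, 0.0687). That is within 4 mm of the top view. Fingers clear both the fin and the face plate, so I'll descend to just above the pad.

Call:
{"fn": "play_rows", "kwargs": {
  "rows": [
    [-0.08, 0, 0.4, 0, 0],
    [0, 0, 0.4, 0, 0],
    [0, 0, 0.4, 0, 0],
    [0, 0, 0.3, 0, 0],
    [0, 0, 0.1, 0, 0],
    [0, 0, 0, 0, 0],
    [0, 0, 0, 0, 0],
    [0, 0, 0, 0, 0]
  ]
}}

```text
t: 4.3
eef_pos: [0.4525, 0.0741, 0.0848]
tcp_rot: [-0.008, 1.0, 0.0, 0.0]
force: [0.2, 0.1, 0.5]
width: 0.006
```

```bash
python3 st.py 0.4506 0.073 0.0675
```

```text
t 4.3 p [0.4525 0.0741 0.0848] F [0.18 0.1  0.54] w 0.006 ty ang 90.94
units [ 0.08 -0.04  0.69]
```

Call:
{"fn": "play_rows", "kwargs": {
  "rows": [
    [0, 0, 0.2, 0, 0],
    [0, 0, 0.15, 0, 0],
    [0, 0, 0.12, 0, 0],
    [0, 0, 0.1, 0, 0],
    [0, 0, 0.08, 0, 0],
    [0, 0, 0.04, 0, 0],
    [0, 0, 0, 0, 0],
    [0, 0, 0, 0, 0]
  ]
}}

```text
t: 5.1
eef_pos: [0.4523, 0.0741, 0.0674]
tcp_rot: [-0.008, 1.0, 0.0, 0.0]
force: [-1.0, 0.9, 4.4]
width: 0.006
```

```bash
python3 st.py 0.4506 0.073 0.0675
```

```text
t 5.1 p [0.4523 0.0741 0.0674] F [-0.95  0.91  4.43] w 0.006 ty ang 90.94
units [ 0.07 -0.04 -0.  ]
```

Call:
{"fn": "play_rows", "kwargs": {
  "rows": [
    [0, 0.1, 0, 0, 0],
    [0, 0.15, 0, 0, 0],
    [0, 0.15, 0, 0, 0],
    [0, 0.2, 0, 0, 0],
    [0, 0.2, 0, 0, 0],
    [0, 0.2, 0, 0, 0],
    [0, 0.2, 0, 0, 0],
    [0, 0.2, 0, 0, 0]
  ]
}}

```text
t: 5.9
eef_pos: [0.4518, 0.1096, 0.0673]
tcp_rot: [-0.008, 1.0, 0.0, 0.0]
force: [0.5, -1.0, 5.1]
width: 0.006
```

```bash
python3 st.py
python3 - <<'E'
from cell import camera
import cv2,numpy as np
w=camera("wrist")["color"];s=camera("scene")["color"]
cv2.imwrite("pics/b.png",np.hstack([cv2.resize(w,(400,300)),cv2.resize(s[150:300,220:420],(400,300))]))
E
```

```text
t 5.9 p [0.4518 0.1096 0.0673] F [ 0.5  -1.03  5.1 ] w 0.006 ty ang 90.95
```

View pics/b.png

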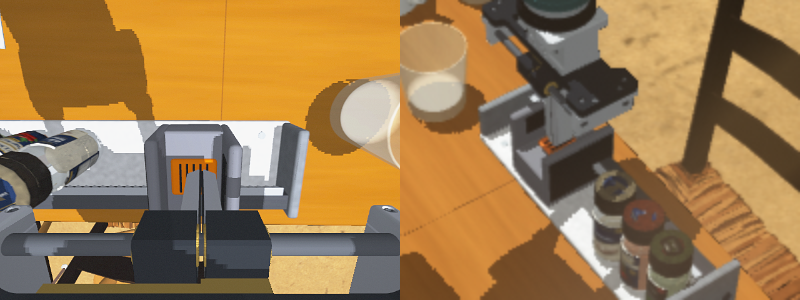

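The jaw is sliding with the finger: the fin has moved towards the end plate, and the pad is still held at (193,175) with about 5 N. Continuing.

Call:
{"fn": "play_rows", "kwargs": {
  "rows": [
    [0, 0.2, 0, 0, 0],
    [0, 0.2, 0, 0, 0],
    [0, 0.2, 0, 0, 0],
    [0, 0.2, 0, 0, 0],
    [0, 0.2, 0, 0, 0],
    [0, 0.2, 0, 0, 0],
    [0, 0.2, 0, 0, 0],
    [0, 0.1, 0, 0, 0]
  ]
}}

```text
t: 6.8
eef_pos: [0.4512, 0.1473, 0.0673]
tcp_rot: [-0.008, 1.0, 0.0, 0.0]
force: [1.7, -0.6, 5.2]
width: 0.008
```

Call:
{"fn": "play_rows", "kwargs": {
  "rows": [
    [0, 0.1, 0, 0, 0],
    [0, 0.1, 0, 0, 0],
    [0, 0.08, 0, 0, 0],
    [0, 0.08, 0, 0, 0],
    [0, 0.08, 0, 0, 0],
    [0, 0.05, 0, 0, 0],
    [0, 0, 0, 0, 0],
    [0, 0, 0, 0, 0]
  ]
}}

```text
t: 7.6
eef_pos: [0.451, 0.1589, 0.0673]
tcp_rot: [-0.008, 1.0, 0.0, 0.0]
force: [2.8, -0.5, 4.5]
width: 0.004
```

```bash
python3 st.py
python3 - <<'E'
from cell import camera
import cv2,numpy as np
w=camera("wrist")["color"];s=camera("scene")["color"]
cv2.imwrite("pics/c.png",np.hstack([cv2.resize(w,(400,300)),cv2.resize(s[150:300,220:420],(400,300))]))
E
```

```text
t 7.6 p [0.451  0.1589 0.0673] F [ 2.77 -0.54  4.5 ] w 0.004 ty ang 90.94
```

View pics/c.png

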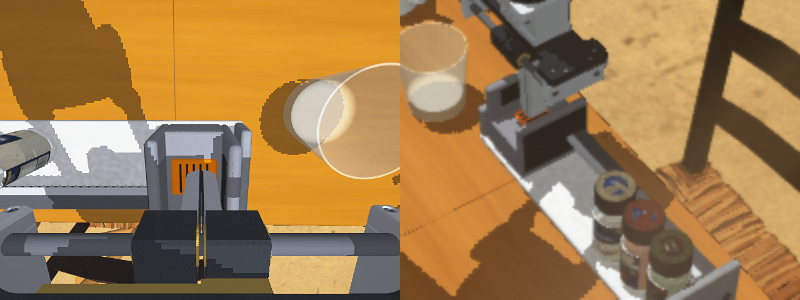

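The fin is almost at the end plate, with no stop force yet. Creeping on until Fy rises.

Call:
{"fn": "play_rows", "kwargs": {
  "rows": [
    [0, 0.05, 0, 0, 0],
    [0, 0.05, 0, 0, 0],
    [0, 0.05, 0, 0, 0],
    [0, 0.05, 0, 0, 0],
    [0, 0.05, 0, 0, 0],
    [0, 0, 0, 0, 0],
    [0, 0, 0, 0, 0],
    [0, 0, 0, 0, 0]
  ]
}}

```text
t: 8.5
eef_pos: [0.4497, 0.1646, 0.0669]
tcp_rot: [-0.008, 1.0, -0.0, -0.001]
force: [0.5, -3.5, 5.5]
width: 0.003
```

Call:
{"fn": "play_rows", "kwargs": {
  "rows": [
    [0, 0.05, 0, 0, 0],
    [0, 0.05, 0, 0, 0],
    [0, 0.05, 0, 0, 0],
    [0, 0.05, 0, 0, 0],
    [0, 0, 0, 0, 0],
    [0, 0, 0, 0, 0],
    [0, 0, 0, 0, 0],
    [0, 0, 0, 0, 0]
  ]
}}

```text
t: 9.3
eef_pos: [0.4492, 0.1679, 0.0668]
tcp_rot: [-0.009, 1.0, -0.002, -0.001]
force: [1.2, -9.4, 6.2]
width: 0.004
```

```bash
python3 st.py
```

```text
t 9.3 p [0.4492 0.1679 0.0668] F [ 1.19 -9.37  6.21] w 0.004 ty ang 91.01
```

Call:
{"fn": "play_rows", "kwargs": {
  "rows": [
    [0, 0.05, 0, 0, 0],
    [0, 0.05, 0, 0, 0],
    [0, 0.04, 0, 0, 0],
    [0, 0, 0, 0, 0],
    [0, 0, 0, 0, 0],
    [0, 0, 0, 0, 0],
    [0, 0, 0, 0, 0],
    [0, 0, 0, 0, 0]
  ]
}}

```text
t: 10.1
eef_pos: [0.4492, 0.1679, 0.0668]
tcp_rot: [-0.01, 1.0, -0.005, -0.002]
force: [2.8, -20.6, 7.5]
width: 0.001
```

```bash
python3 st.py;  python3 - <<'E'
from cell import camera
import cv2,numpy as np
w=camera("wrist")["color"];s=camera("scene")["color"]
cv2.imwrite("pics/d.png",np.hstack([cv2.resize(w[180:420,200:520],(400,300)),cv2.resize(s[170:260,230:350],(400,300),interpolation=cv2.INTER_CUBIC)]))
E
```

```text
t 10.1 p [0.4492 0.1679 0.0668] F [  2.77 -20.63   7.5 ] w 0.001 ty ang 91.16
```

View pics/d.png

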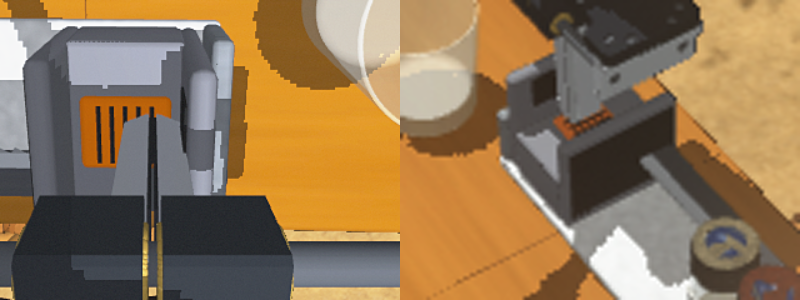

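The arm has stalled against the stop: y is unchanged and Fy is −20 N, with the fin flush on the end plate at (205–230, 40–200). I'll ease the push to a light preload, then lift straight off.

Call:
{"fn": "play_rows", "kwargs": {
  "rows": [
    [0, -0.08, 0, 0, 0],
    [0, -0.08, 0, 0, 0],
    [0, -0.02, 0, 0, 0],
    [0, 0, 0, 0, 0],
    [0, 0, 0, 0, 0],
    [0, 0, 0, 0, 0],
    [0, 0, 0, 0, 0],
    [0, 0, 0, 0, 0]
  ]
}}

```text
t: 11.0
eef_pos: [0.4492, 0.1678, 0.0668]
tcp_rot: [-0.009, 1.0, -0.001, -0.001]
force: [0.8, -6.0, 5.5]
width: 0.002
```

```bash
python3 st.py
```

```text
t 11.0 p [0.4492 0.1678 0.0668] F [ 0.84 -5.99  5.47] w 0.002 ty ang 90.98
```

Call:
{"fn": "play_rows", "kwargs": {
  "rows": [
    [0, 0, -0.1, 0, 0],
    [0, 0, -0.1, 0, 0],
    [0, 0, -0.2, 0, 0],
    [0, 0, -0.4, 0, 0],
    [0, 0, -0.6, 0, 0],
    [0, 0, -0.8, 0, 0],
    [0, 0, -1, 0, 0],
    [0, 0, -1, 0, 0]
  ]
}}

```text
t: 11.8
eef_pos: [0.4488, 0.1701, 0.1724]
tcp_rot: [-0.008, 1.0, 0.001, -0.002]
force: [0.1, -0.1, -0.2]
width: 0.009
```

Call:
{"fn": "play_rows", "kwargs": {
  "rows": [
    [0, 0, -0.8, 0, 0],
    [0, 0, -0.5, 0, 0],
    [0.8, 0, 0, 0, 0],
    [0.8, 0, 0, 0, 0],
    [0.8, 0, 0, 0, 0],
    [0.8, 0, 0, 0, 0],
    [0, 0, 0, 0, 0],
    [0, 0, 0, 0, 0]
  ]
}}

```text
t: 12.6
eef_pos: [0.3704, 0.1684, 0.2047]
tcp_rot: [-0.008, 1.0, 0.001, -0.0]
force: [0.1, -0.2, 0.7]
width: 0.007
```

```bash
python3 st.py
python3 - <<'E'
from h import *
from cell import camera
c=camera("top");m=orange(c["color"],(230,236,300,266))
M=cv2.moments(m,True)
if M["m00"]:
    u,v=M["m10"]/M["m00"],M["m01"]/M["m00"];print(M["m00"],u,v,plane(c,u,v,.062).round(4))
a=cv2.resize(c["color"][200:320,130:450],(800,300),interpolation=cv2.INTER_CUBIC);b=cv2.resize(cv2.imread("pics/top0.png")[200:320,130:450],(800,300),interpolation=cv2.INTER_CUBIC)
cv2.imwrite("pics/e.png",np.vstack([a,b]))
E
```

```text
t 12.6 p [0.3704 0.1684 0.2047] F [ 0.06 -0.24  0.71] w 0.007 ty ang 90.96
293.0 249.07508532423208 249.6825938566553 [0.4534 0.1521 0.062 ]
```

View pics/e.png

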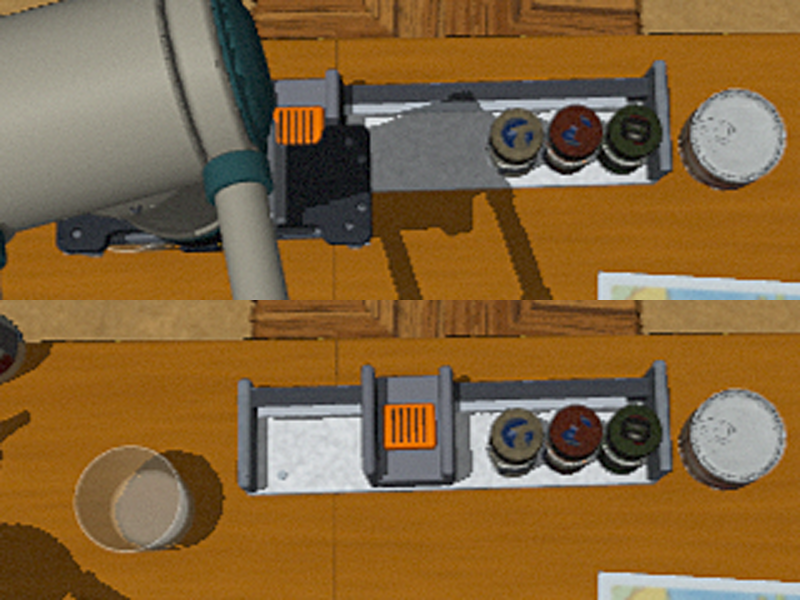

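Jars and tin are unchanged and the release has sprung up. The arm hides the far end, so I'll move aside for a clear check.

Call:
{"fn": "play_rows", "kwargs": {
  "rows": [
    [0.5, -1, -0.5, 0, 0],
    [0.5, -1, -0.5, 0, 0],
    [0.5, -1, -0.5, 0, 0],
    [0.5, -1, -0.5, 0, 0],
    [0.5, -1, 0, 0, 0],
    [0.5, -1, 0, 0, 0],
    [0, -1, 0, 0, 0],
    [0, -1, 0, 0, 0]
  ]
}}

```text
t: 13.45
eef_pos: [0.2996, -0.0347, 0.255]
tcp_rot: [-0.008, 1.0, 0.0, 0.001]
force: [0.3, -0.2, 0.1]
width: 0.007
```

```bash
python3 st.py
python3 - <<'E'
from h import *
from cell import camera
c=camera("top");m=orange(c["color"],(230,236,300,266))
M=cv2.moments(m,True)
if M["m00"]:
    u,v=M["m10"]/M["m00"],M["m01"]/M["m00"];print(M["m00"],u,v,cv2.boundingRect(m),plane(c,u,v,.062).round(4))
s=camera("scene")["color"]
a=cv2.resize(c["color"][200:320,130:450],(800,300),interpolation=cv2.INTER_CUBIC)
cv2.imwrite("pics/f.png",np.vstack([a,cv2.resize(s[150:270,200:520],(800,300),interpolation=cv2.INTER_CUBIC)]))
E
```

```text
t 13.45 p [ 0.2996 -0.0347  0.255 ] F [ 0.3  -0.17  0.14] w 0.007 ty ang 90.91
393.0 248.51653944020356 251.4300254452926 (238, 242, 22, 19) [0.4499 0.1531 0.062 ]
```

View pics/f.png

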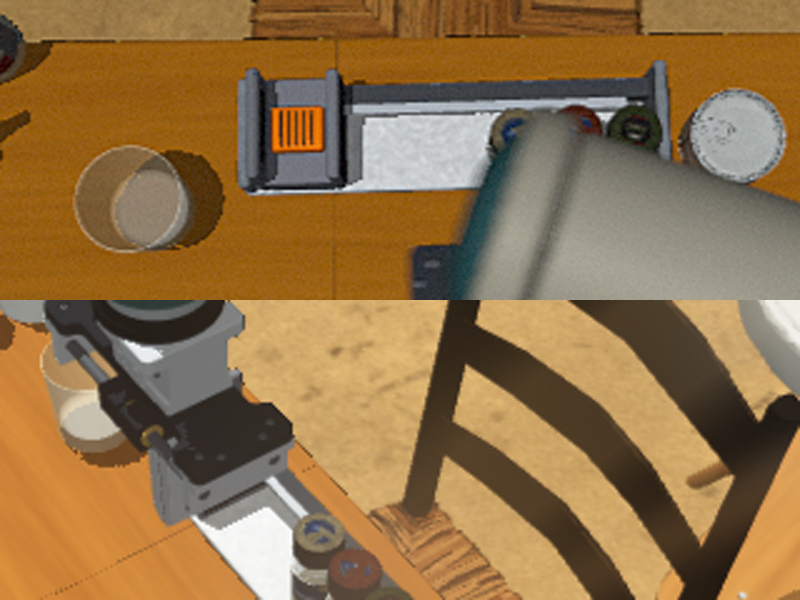

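The fin sits flush on the far end plate (crop column about 255). The pad is at y = 0.153, as expected for fully home, and the glass, tin and jars are in place. Settling briefly, then handing in.

Call:
{"fn": "play_rows", "kwargs": {
  "rows": [
    [0, 0, 0, 0, 0],
    [0, 0, 0, 0, 0],
    [0, 0, 0, 0, 0],
    [0, 0, 0, 0, 0],
    [0, 0, 0, 0, 0],
    [0, 0, 0, 0, 0],
    [0, 0, 0, 0, 0],
    [0, 0, 0, 0, 0]
  ]
}}

```text
t: 14.35
eef_pos: [0.2989, -0.0334, 0.2547]
tcp_rot: [-0.008, 1.0, 0.0, 0.0]
force: [-1.0, -0.0, -0.2]
width: 0.006
```

```bash
python3 -c "
from cell import manip;print(manip.close_job())"
```

```text
the job is handed in; nothing more can be done
None
```

The jaw is fully back against the far end plate, and I handed the job in at about 14 s. With the fingers shut, I held the release about 8.5 mm down with roughly 5 N. I pushed the jaw along the bar until it stalled at 20 N, eased off, and lifted straight up and clear.

**Last checks:**
- **Jaw:** the pad moved 88 mm, to y = 0.153. About 0.154 is expected for fully home. The fin looks flush on the end plate in the top view.
- **Release:** the top view shows the pad again at its full size in the image, as if sprung up.
- **Jars, glass and tin:** compared by eye with the start image, the glass and tin had not moved. The jars were unmoved in the picture after the lift, but the arm partly hid them in the last one.
- **Hand:** clear of everything. The last force reading was about 1 N, which is within sensor noise.

**Disagreements:** before the press, the top and wrist cameras differed by about 4 mm on the pad's y position. The scene camera's view of the pad gave a point 8–9 mm too high, probably because the face plate partly hid it, so I left it out. Neither affected the push.

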